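# Light the spectrometer's torch

### The job

Start the spectrometer's torch by pressing its controls in this order: tip the rocker on the grey switch box over by pushing its raised end down to the stop, push the long bar key on the square gas box fully down (it stays down), then press the larger round button on the loose handset fully down and let it spring back. Touch only: do not press the short key or the small round button, do not lift or drag the handset, and leave everything else on the bench where it is.

Things in the scene. Friction and masses are not known exactly. Their poses are not given: they have to be found in the camera images.
- fan_box: grey switch box bolted to the bench, 100 (x) x 70 (y) x 40 mm high, carrying the one rocker; origin at the centre of its underside, x along the rocker, towards the end that is raised at the start
- rocker (a joint): rocker angle, rad: about -0.2 (off, one end raised) at the start, +0.2 tipped fully over; it counts as on above 0.14. It is a shallow V of two flat halves, 36 x 36 mm each and 6 mm thick, hinged at the bottom of the V 48 mm above the bench; each half rises outwards at 0.2 rad when the joint reads 0, so that a fully pressed half lies level at 48 mm and the other rises at 0.4 rad. It stays where it is left and turns against a friction of 0.03 N m (1 to 3 N of push)
- rocker_end (a point): point on the top of the rocker half that has to be pushed down, 24 mm from the hinge line; about 58 mm above the bench at the start, 48 mm when tipped fully over
- gas_box: white square gas box bolted to the bench, 100 x 100 x 36 mm high, carrying a long and a short key; origin at the centre of its underside. The long key is centred at x = -24 mm, the short one at x = +26 mm in its frame
- bar_key (a joint): travel of the long bar key, m: about 0 up, 0.008 fully down; it counts as down above 0.006. Sinks straight down against 3 N of friction and stays where it is left
- bar_key_top (a point): centre of the top of the long bar key, 22 (x) x 70 (y) mm; 48 mm above the bench when up, 40 mm when down
- short_key (a joint): travel of the short key, m: 0 up, 0.008 down (1.5 to 5.5 N spring); leave it alone, pressing it past 0.004 fails
- short_key_top (a point): centre of the top of the short square key, 22 x 22 mm, 48 mm above the bench
- handset: white handset lying loose on the bench, 130 (x) x 75 (y) x 32 mm high, 0.3 to 0.6 kg; origin at the centre of its underside. The large button is at x = +28 mm, the small one at x = -32 mm in its frame
- big_button (a joint): travel of the large round button, m: 0 up, 0.006 fully down (spring, 1.5 N at first, 5 N fully down); it counts as pressed above 0.0045 and springs back
- big_button_top (a point): centre of the flat top of the large round button, 34 mm across, 42 mm above the bench when up
- small_button (a joint): travel of the small round button, m: 0 up, 0.006 down (1.5 to 5 N spring); leave it alone, pressing it past 0.003 fails
- small_button_top (a point): centre of the top of the small round button, 18 mm across, 42 mm above the bench
- reagent: bystander: amber glass bottle, 60 mm across, 130 mm tall; leave it where it is
- beaker: bystander: glass beaker, 64 mm across, 75 mm tall; leave it where it is
- vial: bystander: small capped glass vial, 28 mm across, 50 mm tall; leave it where it is
- fitting: bystander: small brass pipe fitting, 26 mm across, 30 mm tall; leave it where it is
- wrench: bystander: wrench lying flat; leave it where it is
- vial_tray: bystander: white divided tray, 70 x 140 x 35 mm; leave it where it is
- tape: bystander: roll of tape lying flat, 64 mm across, 18 mm tall; leave it where it is
- driver: bystander: screwdriver lying flat; leave it where it is
There are look-alikes about, which are no part of the job. What is shaped like the handset but purple is not meant.

How it is judged:
By the outcome, as a careful person would: the job done as asked, in the order asked, and still so for the second after the job is handed in, with the robot touching nothing.
It also fails if it takes over 48 s, if anything falls off the work surface, if the arm or the gripper's body presses on something with over 40 N, if the wrist force passes 120 N, or if a joint passes its speed limit or range.

### The arm

A 7-joint arm with a two-finger parallel gripper is mounted at the origin on the work surface. World frame = base frame: x ahead of the robot, y to its left, z up, the work surface at z = 0. Lengths are in m, angles in degrees, forces in N, time in s.
With the tool pointing down it reaches from about 0.425 to 0.875 m from the base axis. Payload 4.7 kg.
Tool frame: the origin (TCP) lies at the very end of the fingers, on their centre line; the grasp point (between the pads) lies behind it (env.pinch_z is the z of the grasp point in the tool frame, in m); z points along the fingers, y is the direction in which the jaws open and shut (so a half turn about z gives the same grasp; the last joint's range is limited). The gripper opens to 87 mm and grips with 3 to 60 N. Pads are 19 mm wide; open, the fingers measure 117 mm over their backs; the gripper's body (75 mm by 190 mm) begins 51 mm behind the grasp point.
Start: joints at [64.635, 18.392, -4.016, 83.108, 1.295, 78.541, -3.26], TCP at [0.287, -0.583, 0.223] pointing down, gripper open.
Joint ranges: [-163.93, 163.93], [-17.29, 119.83], [-79.2, 71.16], [3.27, 140.29], [-89.18, 269.18], [5.43, 117.66], [-154.24, 154.24]. Speed limits (degrees/s): [147.25, 147.25, 180, 180, 180, 180, 180].

### API

Orientations are given as [roll, pitch, yaw] about the fixed x, y, z axes, in that order (R = Rz(yaw) Ry(pitch) Rx(roll)).
In Python, from cell import readout, read_camera, env gives the robot as it stands. The module is installed in compiled form; this text tells all that it offers.
- The arm moves only by the tool servo_tool, never from a script. Its argument "plan" is a list that holds one entry, the list of rows, each a list of 5 numbers: the finger opening in m, from 0 to 0.087, then the shift along the tool's x, y, z in m, then the turn about the tool's z in rad. In form: [[[jaw, x, y, z, yaw], ...]]. A call has 1 to 12 rows; each row is the pose to reach, as a shift and turn from the pose measured when the call began, along the tool's axes at that moment; what a row does not reach only later rows make up. A row lasts 1/12 s, in which the tool goes at most 41.7 mm and 7.16 degrees, less where a joint would pass 70% of its speed; a pose out of reach is approached as far as the arm can. A call with a gripper value outside its range is refused whole. The fingers move at their own pace and stop on an object; "force" is the grip in N (left out, the last holds). Time passes only in rows, so rows that repeat a pose let the fingers close. It gives the time, the measured TCP pose, the force and the opening at its end, in the units of the state.
- readout.get_obs(): the state, without advancing time (a new reading comes with each control period).
- read_camera(name): name is "side" or "top"; returns a dict with "image" (480x640x3 uint8, red, green, blue), "range_z" (480x640 float32, m along the optical axis (not along the pixel's ray), 0 where there is no reading), "mtx" (3x3 intrinsics, pixels), "D" ([k1, k2, p1, p2, k3] as OpenCV has them; the pictures are not rectified), "camera_from_world" (4x4, takes a point from world to camera coordinates). Camera axes: x right, y up, looking along -z (the intrinsics and any distortion apply to the point x, -y, -z); pixel columns grow to the right and rows downward; lengths in m; the calibration is good to about 2 mm. A picture is of the moment at which its call begins.
- env.sign_off(): hands the job in, once; it reports no verdict.
The state is a dict: "time_s": time; "qpos": joint angles; "joint_velocities": joint speeds; "effort": joint torques, N m; "tool_pos": TCP position; "tool_rot": TCP orientation; "force": force on the tool from outside, world axes, zero at the start; "wrist_torque": the same for the moment, N m; "grip_width": finger opening in m.
Only numpy, scipy, OpenCV 4.12 (cv2) and the standard library are available. Lean on these libraries where they do the work, as an engineer would, in place of code of your own. Each camera call takes 0.05 s, during which the arm holds its last target. There are 200 camera calls.

## Working session

There is one attempt and no reset: what is moved stays moved. The work goes in short steps, Python scripts to look and compute and a tool call to move; the robot and the scene stay as the last step left them, time stands still between calls to the robot, and variables do not carry over. Pictures are saved under pics/ and viewed, about 8 in all and at most 12, crops included, and the job is handed in when it is done.

Besides the shell and the picture viewer there is one more tool, called after "Request:" as name(argument=value, ...), one argument or row to a line, values as JSON. servo_tool: Moves the arm, as the interface text tells. Its arguments: {"type":"object","properties":{"plan":{"type":"array"},"force":{"type":"number"}},"required":["plan"]}

```bash
mkdir -p pics
cat > h.py <<'E'
import numpy as np, cv2
from cell import readout, read_camera, env
def cam(n):
    c=read_camera(n); np.savez(f'{n}.npz',**c); return c
def load(n): return dict(np.load(f'{n}.npz'))
def cloud(c):
    h,w=c['range_z'].shape
    u,v=np.meshgrid(np.arange(w),np.arange(h))
    p=cv2.undistortPoints(np.stack([u,v],-1).reshape(-1,1,2).astype(np.float64),c['mtx'],c['D']).reshape(h,w,2)
    z=c['range_z'].astype(float)
    P=np.stack([p[...,0]*z,-p[...,1]*z,-z,np.ones_like(z)],-1)
    W=P@np.linalg.inv(c['camera_from_world']).T
    W[z==0]=np.nan
    return W[...,:3]
def px(c,w):
    P=c['camera_from_world']@np.r_[w,1]
    q=np.array([[P[0],-P[1],-P[2]]])
    return cv2.projectPoints(q,np.zeros(3),np.zeros(3),c['mtx'],c['D'])[0].ravel()
E
python3 - <<'E'
from h import *
for n in('top','side'):
    c=cam(n); cv2.imwrite(f'pics/{n}0.png',c['image'][...,::-1])
    print(n,np.linalg.inv(c['camera_from_world'])[:3].round(3).tolist(),c['mtx'][0,0],c['D'])
o=readout.get_obs(); print(o, env.pinch_z)
E
```

```text
top [[0.001, 0.98, -0.201, 0.271], [-1.0, 0.002, 0.002, 0.009], [0.002, 0.201, 0.98, 1.505]] 552.9038514096336 [0.00988089 0.         0.         0.         0.        ]
side [[-0.853, 0.344, -0.392, 0.125], [-0.521, -0.577, 0.629, 0.703], [-0.01, 0.741, 0.672, 0.787]] 486.6003284477178 [0.03977385 0.         0.         0.         0.        ]
{'time_s': 0.1, 'qpos': array([64.63473774, 18.43183105, -4.01593204, 83.16943447,  1.29586054,
       78.54270637, -3.25776964]), 'joint_velocities': array([-0.04513387, -0.24858251,  0.01184459, -0.21953819,  0.02026048,
        0.020841  ,  0.04926209]), 'effort': array([-3.61981001e-04, -4.92569625e+01, -4.05652514e-01, -3.13396382e+01,
       -6.40357006e-02,  3.95244663e-02,  5.80445635e-05]), 'tool_pos': array([ 0.28643035, -0.58291016,  0.22159142]), 'tool_rot': array([-1.79901315e+02,  6.39972004e-03,  2.61776780e+01]), 'force': array([-0.4152249 ,  0.38395934, -0.95595303]), 'wrist_torque': array([0.00030761, 0.01099833, 0.04997223]), 'grip_width': 0.08722933921830245} -0.0187
```

View pics/top0.png

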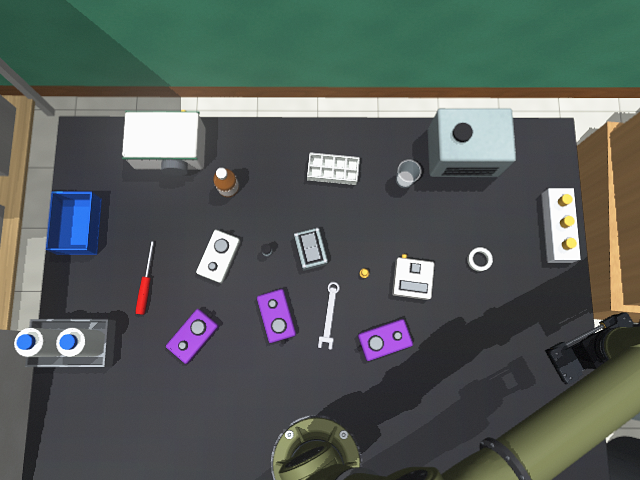

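View pics/side0.png

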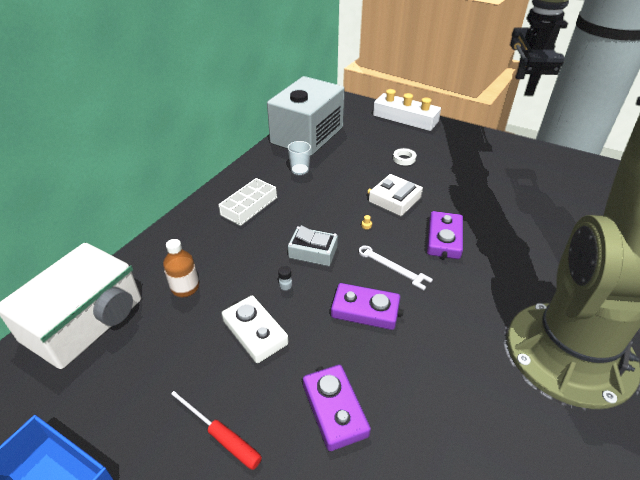

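The top picture shows the grey switch box at about (311,248), the white gas box at (414,278) with its long key at (414,287) and short key at (416,268), and the white handset at (218,256) with its big button at (221,246). The three handsets at (192,335), (276,315) and (386,340) are purple, so they are not meant. Next I measure these and confirm with a crop.

Run:
```python
from h import *
c=load('top'); W=cloud(c)
def show(name,u0,u1,v0,v1,zs):
    S=W[v0:v1,u0:u1].reshape(-1,3); I=c['image'][v0:v1,u0:u1].reshape(-1,3)
    for a,b in zs:
        m=(S[:,2]>a)&(S[:,2]<b)
        if m.sum()<5: print(name,a,b,m.sum()); continue
        r=cv2.minAreaRect(S[m,:2].astype(np.float32)*1000)
        print(name,a,b,m.sum(),'mean',S[m].mean(0).round(4),'rect',np.round(r[0],1),np.round(r[1],1),round(r[2],1))
show('fan',288,332,222,275,[(.03,.1),(.036,.044),(.046,.052),(.052,.058),(.058,.075)])
show('gas',388,440,250,303,[(.03,.1),(.030,.040),(.043,.054)])
show('hand',190,245,225,286,[(.02,.1),(.026,.036),(.037,.048)])
tiles=[]
for (u,v) in((311,248),(414,278),(218,256)):
    tiles.append(cv2.resize(c['image'][v-32:v+32,u-32:u+32],(384,384),interpolation=cv2.INTER_CUBIC))
s=load('side')['image']
t2=[cv2.resize(s[v-32:v+32,u-32:u+32],(384,384),interpolation=cv2.INTER_CUBIC) for u,v in((313,243),(396,193),(255,328))]
cv2.imwrite('pics/crop.png',cv2.resize(np.vstack([np.hstack(tiles),np.hstack(t2)]),(798,532))[...,::-1])
```

```text
fan 0.03 0.1 940 mean [0.5493 0.0188 0.0442] rect [551.5  18.9] [100.9  70. ] 14.4
fan 0.036 0.044 455 mean [0.5483 0.0185 0.0404] rect [551.2  19. ] [99.6 69.4] 14.8
fan 0.046 0.052 191 mean [0.5433 0.0189 0.0487] rect [549.7  19.9] [93.4 62.5] 13.9
fan 0.052 0.058 83 mean [0.5649 0.0214 0.0547] rect [552.7  16.5] [64.5 35.9] 22.5
fan 0.058 0.075 46 mean [0.5766 0.0265 0.0612] rect [573.1  24.8] [23.8 33.6] 15.4
gas 0.03 0.1 1311 mean [ 0.4699 -0.2567  0.0378] rect [ 470.5 -257.6] [100.2  99.8] 82.6
gas 0.03 0.04 955 mean [ 0.4733 -0.2567  0.0349] rect [ 470.5 -257.6] [100.2  99.8] 82.6
gas 0.043 0.054 260 mean [ 0.4598 -0.2554  0.047 ] rect [ 467.5 -260.8] [78.7 79.6] 83.2
hand 0.02 0.1 1316 mean [0.53   0.2694 0.0325] rect [535.3 269.3] [ 76.4 138.1] 68.6
hand 0.026 0.036 967 mean [0.5278 0.2706 0.0312] rect [531.4 270.4] [ 75.5 129.5] 68.4
hand 0.037 0.048 190 mean [0.5386 0.2667 0.0408] rect [530.2 269.2] [ 64.3 117.1] 70.3
```

View pics/crop.png

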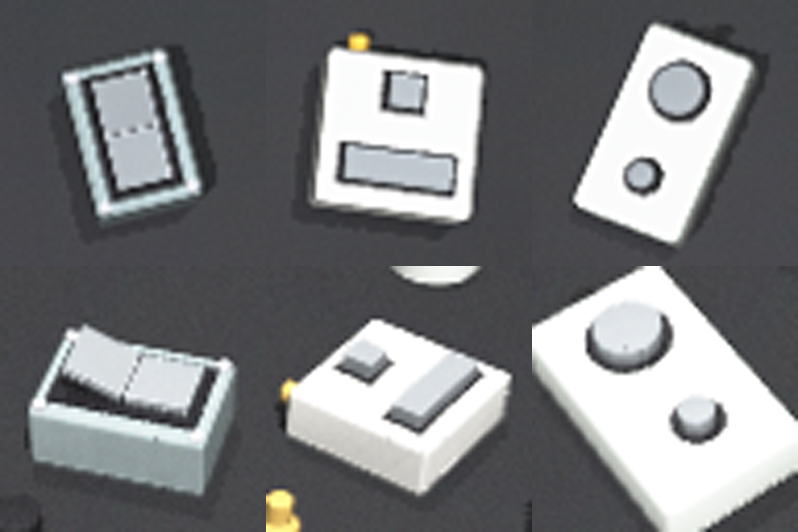

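The crop confirms all three. On the switch box the far (+x) half of the rocker is raised. On the gas box the long key is on the near side. On the white handset the big button is on the far end. Next I refine the key centres and work out the first move.

```bash
cat >> h.py <<'E'
from scipy.spatial.transform import Rotation as R
def shift(xyz,yaw=None):
    o=readout.get_obs(); r=R.from_euler('xyz',o['tool_rot'],degrees=True)
    d=r.inv().apply(np.array(xyz)-o['tool_pos'])
    t=None if yaw is None else np.deg2rad(-(yaw-o['tool_rot'][2]))
    print('now',o['tool_pos'].round(4),o['tool_rot'].round(2),'F',o['force'].round(2),'t',o['time_s'],'w',round(o['grip_width'],4)); print('shift',d.round(4),'dyaw',t)
E
python3 - <<'E'
from h import *
c=load('top'); W=cloud(c)
def comps(u0,u1,v0,v1,a,b):
    m=np.zeros(W.shape[:2],np.uint8); m[v0:v1,u0:u1]=((W[...,2]>a)&(W[...,2]<b))[v0:v1,u0:u1]
    n,l,s,cc=cv2.connectedComponentsWithStats(m)
    for i in range(1,n):
        if s[i,4]>15: 
            P=W[l==i]; r=cv2.minAreaRect(P[:,:2].astype(np.float32)*1000); print(s[i,4],np.round(P.mean(0),4),np.round(r[0],1),np.round(r[1],1),round(r[2],1))
comps(388,440,250,303,.0415,.054); comps(190,245,225,286,.0365,.048)
print('bottle'); comps(205,245,155,200,.06,.2)
shift([.574,.025,.14],14.6)
E
```

```text
69 [ 0.496  -0.2616  0.047 ] [ 496.3 -262.6] [24.8 22.1] 81.2
206 [ 0.4465 -0.2538  0.0466] [ 446.5 -254.1] [70.4 23. ] 83.5
115 [0.5573 0.2606 0.0415] [558.5 259.9] [33.8 34.2] 39.1
38 [0.5027 0.282  0.0412] [502.2 282.4] [17.3 19. ] 47.8
bottle
420 [0.7238 0.2475 0.098 ] [728.2 250.2] [51.9 58.8] 21.1
now [ 0.2864 -0.5829  0.2216] [-1.799e+02  1.000e-02  2.618e+01] F [-0.42  0.38 -0.96] t 0.1 w 0.0872
shift [ 0.5263 -0.4186  0.0823] dyaw 0.2020686010376215
```

Request:
servo_tool(
  plan=[
    [[0,0.526,-0.419,0.02,0.2],[0,0.526,-0.419,0.02,0.2],[0,0.526,-0.419,0.02,0.2],[0,0.526,-0.419,0.02,0.2],[0,0.526,-0.419,0.02,0.2],[0,0.526,-0.419,0.02,0.2],[0,0.526,-0.419,0.02,0.2],[0,0.526,-0.419,0.02,0.2],[0,0.526,-0.419,0.02,0.2],[0,0.526,-0.419,0.02,0.2],[0,0.526,-0.419,0.02,0.2],[0,0.526,-0.419,0.02,0.2]],
  ],
)

```text
time_s: 1.1
tool_pos: [0.5, -0.1294, 0.2073]
tool_rot: [-179.9, 0.0, 14.7]
force: [0.4, -1.2, 0.4]
grip_width: 0.0147
```

```bash
python3 -c "
from h import *
shift([.574,.025,.10],14.6)"
```

```text
now [ 0.5    -0.1294  0.2073] [-1.7992e+02  4.0000e-02  1.4700e+01] F [ 0.41 -1.22  0.4 ] t 1.1 w 0.0147
shift [ 0.1108 -0.1304  0.1074] dyaw 0.001744375845612966
```

Request:
servo_tool(
  plan=[
    [[0,0.111,-0.13,0.05,0],[0,0.111,-0.13,0.05,0],[0,0.111,-0.13,0.05,0],[0,0.111,-0.13,0.05,0],[0,0.111,-0.13,0.05,0],[0,0.111,-0.13,0.107,0],[0,0.111,-0.13,0.107,0],[0,0.111,-0.13,0.107,0],[0,0.111,-0.13,0.107,0],[0,0.111,-0.13,0.107,0],[0,0.111,-0.13,0.107,0]],
  ],
)

```text
time_s: 2.02
tool_pos: [0.5756, 0.0244, 0.1023]
tool_rot: [-180.0, -0.1, 14.7]
force: [0.0, 0.4, 0.3]
grip_width: 0.0002
```

Run:
```python
from h import *
shift([.574,.025,.048],14.6)
t=cam('top')['image'][200:300,260:380]; s=cam('side')['image'][170:290,250:394]
cv2.imwrite('pics/r1.png',np.hstack([cv2.resize(t,(400,333)),cv2.resize(s,(400,333))])[...,::-1])
```

```text
now [0.5756 0.0244 0.1023] [-1.7997e+02 -1.4000e-01  1.4670e+01] F [0.04 0.36 0.29] t 2.0167 w 0.0002
shift [-0.0015 -0.001   0.0543] dyaw 0.0011354853413393792
```

View pics/r1.png

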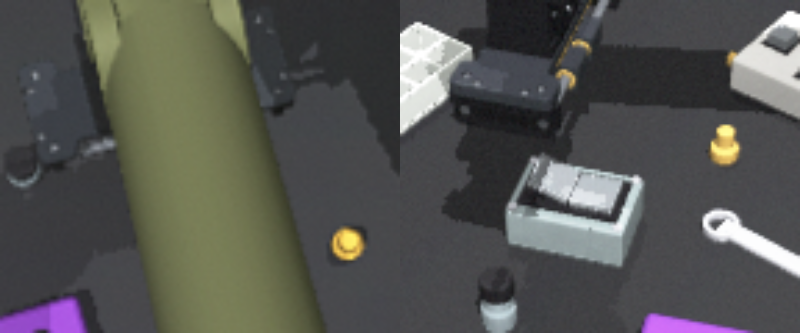

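The left half (top view) shows only the arm over the box. The right half (side view) shows the gripper above and behind the box, the rocker's far end still raised, and the vial clear of it. I press down in stages, watching the force.

Request:
servo_tool(
  plan=[
    [[0,-0.001,-0.001,0.03,0],[0,-0.001,-0.001,0.036,0],[0,-0.001,-0.001,0.04,0],[0,-0.001,-0.001,0.042,0],[0,-0.001,-0.001,0.044,0],[0,-0.001,-0.001,0.046,0],[0,-0.001,-0.001,0.048,0],[0,-0.001,-0.001,0.048,0]],
  ],
)

```text
time_s: 2.78
tool_pos: [0.5749, 0.0253, 0.0544]
tool_rot: [-180.0, -0.2, 14.7]
force: [0.7, -0.3, 0.8]
grip_width: 0.0006
```

Run:
```python
from h import *
shift([.574,.025,.047],14.6)
c=cam('side'); print(px(c,[.574,.025,.05]))
```

```text
now [0.5749 0.0253 0.0544] [-179.99   -0.2    14.67] F [ 0.72 -0.3   0.83] t 2.7833 w 0.0006
shift [-0.0009  0.      0.0074] dyaw 0.001236260500003942
[302.55326929 234.48876297]
```

Request:
servo_tool(
  plan=[
    [[0,-0.001,0,0.002,0],[0,-0.001,0,0.004,0],[0,-0.001,0,0.005,0],[0,-0.001,0,0.006,0],[0,-0.001,0,0.007,0],[0,-0.001,0,0.007,0],[0,-0.001,0,0.007,0]],
  ],
)

```text
time_s: 3.42
tool_pos: [0.5742, 0.025, 0.0484]
tool_rot: [180.0, -0.2, 14.7]
force: [-1.7, 0.2, 7.4]
grip_width: 0.0003
```

Request:
servo_tool(
  plan=[
    [[0,0,0,0.001,0],[0,0,0,0.002,0],[0,0,0,0.002,0],[0,0,0,0.002,0]],
  ],
)

```text
time_s: 3.75
tool_pos: [0.5742, 0.025, 0.0483]
tool_rot: [179.9, -0.2, 14.7]
force: [-4.7, 0.3, 13.6]
grip_width: 0.0006
```

The force rises without any more travel, so the rocker is at its stop. I lift straight up and go towards the gas box, then check the rocker.

Request:
servo_tool(
  plan=[
    [[0,0,0,-0.03,0],[0,0,0,-0.06,0],[0,0,0,-0.09,0],[0,0,0,-0.09,0],[0,0,0,-0.09,0]],
  ],
)

```text
time_s: 4.17
tool_pos: [0.5749, 0.025, 0.1399]
tool_rot: [179.9, -0.3, 14.7]
force: [0.2, 0.2, -1.0]
grip_width: 0.0001
```

```bash
python3 -c "
from h import *
shift([.4465,-.2542,.09],-7.4)"
```

```text
now [0.5749 0.025  0.1399] [179.86  -0.34  14.66] F [ 0.2   0.16 -1.04] t 4.1667 w 0.0001
shift [-0.1952  0.2375  0.0493] dyaw 0.38505034356734896
```

Request:
servo_tool(
  plan=[
    [[0,-0.195,0.2375,0,0.385],[0,-0.195,0.2375,0,0.385],[0,-0.195,0.2375,0,0.385],[0,-0.195,0.2375,0,0.385],[0,-0.195,0.2375,0,0.385],[0,-0.195,0.2375,0,0.385],[0,-0.195,0.2375,0,0.385],[0,-0.195,0.2375,0,0.385],[0,-0.195,0.2375,0.03,0.385],[0,-0.195,0.2375,0.049,0.385],[0,-0.195,0.2375,0.049,0.385],[0,-0.195,0.2375,0.049,0.385]],
  ],
)

```text
time_s: 5.17
tool_pos: [0.4448, -0.2531, 0.0883]
tool_rot: [-179.9, -0.1, -7.4]
force: [-1.0, -0.0, 0.2]
grip_width: 0.0002
```

Run:
```python
from h import *
shift([.4465,-.2542,.040],-7.4)
ct=cam('top');W=cloud(ct);c=np.array([.5512,.019]);a=np.deg2rad(14.6);ax=np.array([np.cos(a),np.sin(a)])
P=W.reshape(-1,3);d=(P[:,:2]-c);u=d@ax;v=d@[-ax[1],ax[0]]
for q in(-30,-24,-15,-8,8,15,24,30):
    m=(abs(v)<.012)&(abs(u-q/1000)<.004); print(q,m.sum(),np.nanmedian(P[m,2]).round(4) if m.any() else None)
s=cam('side'); 
cv2.imwrite('pics/g1.png',np.hstack([cv2.resize(ct['image'][210:320,290:450],(400,275)),cv2.resize(s['image'][150:270,280:455],(400,275))])[...,::-1])
```

```text
now [ 0.4448 -0.2531  0.0883] [-1.7987e+02 -1.0000e-01 -7.3900e+00] F [-1.   -0.04  0.24] t 5.1667 w 0.0002
shift [0.0017 0.001  0.0483] dyaw 0.0001529489509224911
-30 33 0.0586
-24 24 0.057
-15 23 0.0532
-8 24 0.0505
8 24 0.0473
15 26 0.0469
24 27 0.0478
30 27 0.0492
```

View pics/g1.png

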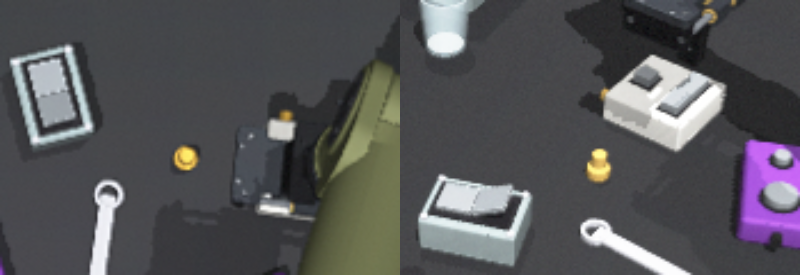

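The right half shows the rocker tipped over: the far half is flat and the near half raised. The gripper is above the gas box, with both keys up. I check the rocker slope with a fit.

```bash
cat > rk.py <<'E'
from h import *
def rk(ct):
    P=cloud(ct).reshape(-1,3);c=np.array([.5512,.019]);a=np.deg2rad(14.6);ax=np.array([np.cos(a),np.sin(a)])
    d=(P[:,:2]-c);u=d@ax;v=d@[-ax[1],ax[0]]
    for lo,hi in((-.032,-.004),(.004,.032)):
        m=(abs(v)<.014)&(u>lo)&(u<hi)&(P[:,2]>.04); print(lo,m.sum(),'slope',np.polyfit(u[m],P[m,2],1).round(4))
if __name__=='__main__': rk(load('top'))
E
python3 rk.py
```

```text
-0.032 102 slope [-0.4239  0.0473]
0.004 106 slope [0.0781 0.0466]
```

Request:
servo_tool(
  plan=[
    [[0,0.0015,0.001,0.025,0],[0,0.0015,0.001,0.035,0],[0,0.0015,0.001,0.038,0],[0,0.0015,0.001,0.041,0],[0,0.0015,0.001,0.043,0],[0,0.0015,0.001,0.045,0],[0,0.0015,0.001,0.046,0],[0,0.0015,0.001,0.046,0]],
  ],
)

```text
time_s: 5.93
tool_pos: [0.4491, -0.2552, 0.0453]
tool_rot: [180.0, -0.4, -7.4]
force: [-1.0, 0.1, 2.3]
grip_width: 0.0004
```

Request:
servo_tool(
  plan=[
    [[0,-0.0025,-0.001,0.002,0],[0,-0.0025,-0.001,0.004,0],[0,-0.0025,-0.001,0.005,0],[0,-0.0025,-0.001,0.006,0],[0,-0.0025,-0.001,0.007,0],[0,-0.0025,-0.001,0.007,0]],
  ],
)

```text
time_s: 6.43
tool_pos: [0.4478, -0.2545, 0.0402]
tool_rot: [179.9, -0.5, -7.4]
force: [-0.3, 1.0, 14.1]
grip_width: 0.0006
```

Request:
servo_tool(
  plan=[
    [[0,0,0,0.001,0],[0,0,0,0.002,0],[0,0,0,0.002,0]],
  ],
)

```text
time_s: 6.68
tool_pos: [0.4478, -0.2546, 0.0401]
tool_rot: [179.9, -0.5, -7.4]
force: [-4.4, 2.7, 17.5]
grip_width: 0.0005
```

Request:
servo_tool(
  plan=[
    [[0,0,0,-0.03,0],[0,0,0,-0.06,0],[0,0,0,-0.1,0],[0,0,0,-0.1,0],[0,0,0,-0.1,0]],
  ],
)

```text
time_s: 7.1
tool_pos: [0.4479, -0.2549, 0.142]
tool_rot: [179.8, -0.7, -7.4]
force: [-0.4, 0.0, 0.2]
grip_width: 0.0007
```

```bash
python3 -c "
from h import *
shift([.558,.2602,.14],-7.4)"
```

```text
now [ 0.4479 -0.2549  0.142 ] [179.81  -0.65  -7.37] F [-0.41  0.01  0.21] t 7.1 w 0.0007
shift [ 0.0431 -0.5249  0.0008] dyaw 0.00046929725191407736
```

Request:
servo_tool(
  plan=[
    [[0,0.043,-0.525,0,0],[0,0.043,-0.525,0,0],[0,0.043,-0.525,0,0],[0,0.043,-0.525,0,0],[0,0.043,-0.525,0,0],[0,0.043,-0.525,0,0],[0,0.043,-0.525,0,0],[0,0.043,-0.525,0,0],[0,0.043,-0.525,0,0],[0,0.043,-0.525,0,0],[0,0.043,-0.525,0,0],[0,0.043,-0.525,0,0]],
  ],
)

```text
time_s: 8.1
tool_pos: [0.551, 0.2356, 0.1384]
tool_rot: [179.7, -0.4, -7.4]
force: [0.5, -0.4, 0.0]
grip_width: 0.0006
```

Run:
```python
from h import *
from rk import rk
shift([.558,.2602,.09],-7.4)
ct=cam('top');rk(ct);W=cloud(ct)
for n,p in(('bar',(.4465,-.254)),('short',(.496,-.2616)),('case',(.471,-.2576)),('big',(.5578,.2603)),('small',(.5025,.282))):
    m=np.hypot(W[...,0]-p[0],W[...,1]-p[1])<.008; print(n,m.sum(),np.nanmedian(W[m][:,2]).round(4))
s=cam('side')
cv2.imwrite('pics/h1.png',np.hstack([cv2.resize(ct['image'][200:330,180:450],(480,231)),cv2.resize(s['image'][150:270,280:446],(320,231))])[...,::-1])
```

```text
now [0.551  0.2356 0.1384] [179.69  -0.45  -7.38] F [ 0.47 -0.45  0.02] t 8.1 w 0.0006
shift [ 0.0034 -0.0256  0.0483] dyaw 0.0002640454666969412
-0.032 100 slope [-0.4548  0.0474]
0.004 106 slope [0.0161 0.0472]
bar 29 0.0405
short 28 0.0468
case 27 0.0353
big 45 0.5414
small 0 nan
  return np.nanmean(a, axis, out=out, keepdims=keepdims)
```

View pics/h1.png

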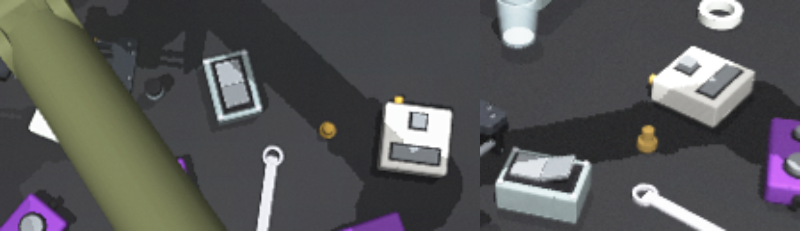

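The rocker is over and the short key up. The bar key looks down, but I check its depth with better statistics before going on.

Run:
```python
from h import *
c=np.array([.4705,-.2576]);a=np.deg2rad(-7.2);ax=np.array([np.cos(a),np.sin(a)]);ay=np.array([-ax[1],ax[0]])
for n in('top','side'):
  P=cloud(load(n)).reshape(-1,3);d=P[:,:2]-c;u=d@ax;v=d@ay
  if n=='side':
    k=(P[:,2]>.03)&(abs(u)<.06)&(abs(v)<.06); print('rect',cv2.minAreaRect(P[k,:2].astype(np.float32)*1000))
  for nm,u0,v0,hu,hv in(('bar',-.024,0,.007,.028),('short',.026,0,.006,.006),('mid',.002,0,.006,.04),('sideL',.026,.032,.015,.012),('sideR',.026,-.032,.015,.012)):
    m=(abs(u-u0)<hu)&(abs(v-v0)<hv); z=P[m,2]; print(n,nm,m.sum(),z.mean().round(4),np.median(z).round(4),(z.std()/m.sum()**.5).round(5))
```

```text
top bar 113 0.0386 0.0386 0.00033
top short 18 0.0465 0.0467 0.0008
top mid 138 0.0349 0.035 0.00027
top sideL 98 0.0347 0.0346 0.00034
top sideR 97 0.0349 0.0347 0.00032
rect ((473.1169738769531, -258.11907958984375), (102.71031951904297, 101.352783203125), 82.46952819824219)
side bar 74 0.0382 0.0381 0.00018
side short 13 0.0459 0.0467 0.00108
side mid 89 0.0343 0.0342 0.00017
side sideL 77 0.0326 0.0338 0.00075
side sideR 48 0.0345 0.0344 0.00023
```

The bar stands 3.8 mm above the case, where 4 mm is fully down, so it is down. Now I go to the big button.

Request:
servo_tool(
  plan=[
    [[0,0.0035,-0.0255,0.01,0],[0,0.0035,-0.0255,0.03,0],[0,0.0035,-0.0255,0.06,0],[0,0.0035,-0.0255,0.08,0],[0,0.0035,-0.0255,0.085,0],[0,0.0035,-0.0255,0.085,0],[0,0.0035,-0.0255,0.085,0]],
  ],
)

```text
time_s: 8.78
tool_pos: [0.556, 0.2682, 0.0534]
tool_rot: [-179.9, -0.3, -6.7]
force: [0.2, 0.5, 0.5]
grip_width: 0.0005
```

Run:
```python
from h import *
shift([.5578,.2602,.036],-7.4)
s=cam('side'); P=cloud(s); print(px(s,[.5578,.2602,.042]))
cv2.imwrite('pics/h2.png',cv2.resize(s['image'][250:390,180:340],(640,560))[...,::-1])
```

```text
now [0.556  0.2682 0.0534] [-179.92   -0.29   -6.74] F [0.21 0.52 0.46] t 8.7833 w 0.0005
shift [0.0027 0.0078 0.0174] dyaw 0.011572438418274315
[245.09725923 310.10735104]
```

View pics/h2.png

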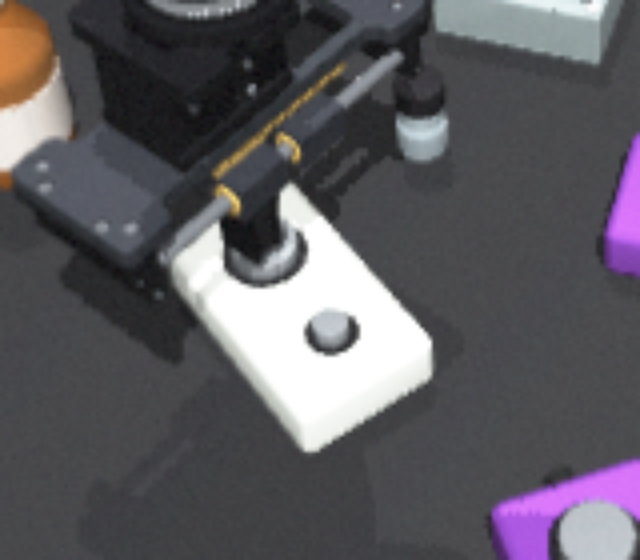

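The fingers (265,235 in the crop) are above the big button (265,255), but still 8 mm off in y. The small button (330,330) is clear. I correct at this height first.

Request:
servo_tool(
  plan=[
    [[0,0.0025,0.008,0,0.01],[0,0.0025,0.008,0,0.01],[0,0.0025,0.008,0.002,0.01],[0,0.0025,0.008,0.002,0.01],[0,0.0025,0.008,0.002,0.01]],
  ],
)

```text
time_s: 9.25
tool_pos: [0.5584, 0.2604, 0.0527]
tool_rot: [-179.9, -0.4, -7.3]
force: [0.7, -0.5, 0.9]
grip_width: 0.0005
```

```bash
python3 -c "
from h import *
shift([.5578,.2602,.036],-7.4)"
```

```text
now [0.5584 0.2604 0.0527] [-179.85   -0.41   -7.32] F [ 0.71 -0.5   0.9 ] t 9.25 w 0.0005
shift [-0.0006  0.0003  0.0167] dyaw 0.0013352822900616777
```

Request:
servo_tool(
  plan=[
    [[0,0,0,0.004,0],[0,0,0,0.008,0],[0,0,0,0.01,0],[0,0,0,0.012,0],[0,0,0,0.014,0],[0,0,0,0.016,0],[0,0,0,0.017,0],[0,0,0,0.017,0],[0,0,0,0.017,0]],
  ],
)

```text
time_s: 10.0
tool_pos: [0.5581, 0.2604, 0.0364]
tool_rot: [-179.9, -0.4, -7.3]
force: [-3.0, -2.1, 7.9]
grip_width: 0.0008
```

Request:
servo_tool(
  plan=[
    [[0,0,0,0.001,0],[0,0,0,0.001,0]],
  ],
)

```text
time_s: 10.17
tool_pos: [0.5581, 0.2604, 0.0365]
tool_rot: [-179.9, -0.4, -7.3]
force: [-3.1, -1.9, 8.3]
grip_width: 0.0004
```

Request:
servo_tool(
  plan=[
    [[0,0,0,-0.01,0],[0,0,0,-0.03,0],[0,0,0,-0.07,0],[0,0,0,-0.11,0],[0,0,0,-0.12,0],[0,0,0,-0.12,0]],
  ],
)

```text
time_s: 10.67
tool_pos: [0.5598, 0.2621, 0.1614]
tool_rot: [-179.7, -0.8, -7.3]
force: [0.0, 0.5, -1.0]
grip_width: 0.0003
```

Request:
servo_tool(
  plan=[
    [[0,0,0.35,0,0],[0,0,0.35,0,0],[0,0,0.35,0,0],[0,0,0.35,0,0],[0,0,0.35,0,0],[0,0,0.35,0,0],[0,0,0.35,0,0],[0,0,0.35,0,0],[0,0,0.35,0,0],[0,0,0.35,0,0],[0,0,0.35,0,0],[0,0,0.35,0,0]],
  ],
)

```text
time_s: 11.67
tool_pos: [0.5152, -0.0835, 0.1589]
tool_rot: [-179.6, -0.8, -7.2]
force: [0.2, 0.4, 0.1]
grip_width: 0.0001
```

Run:
```python
from h import *
ct=cam('top');W=cloud(ct);s=cam('side')
m=np.zeros(W.shape[:2],bool);m[225:286,190:245]=True
for a,b in((.026,.036),):
    k=m&(W[...,2]>a)&(W[...,2]<b);print(cv2.minAreaRect(W[k][:,:2].astype(np.float32)*1000))
for n,p,r in(('big',(.5578,.2603),.012),('small',(.5025,.282),.006),('bar',(.4465,-.254),.008),('short',(.496,-.2616),.008)):
    k=np.hypot(W[...,0]-p[0],W[...,1]-p[1])<r; print(n,k.sum(),np.nanmedian(W[k][:,2]).round(4))
cv2.imwrite('pics/f.png',np.hstack([ct['image'],s['image']])[:, :, ::-1].copy())
cv2.imwrite('pics/f.png',np.hstack([cv2.resize(ct['image'],(400,300)),cv2.resize(s['image'],(400,300))])[...,::-1])
shift([.5,0,.1])
```

```text
((534.0728759765625, 269.42291259765625), (76.024169921875, 136.171875), 68.11841583251953)
big 60 0.0418
small 13 0.0428
bar 30 0.0387
short 30 0.0474
now [ 0.5155 -0.0829  0.1592] [-179.65   -0.82   -7.12] F [ 0.33 -0.33  0.61] t 11.7667 w 0.0005
shift [-0.0265 -0.08    0.0593] dyaw None
```

View pics/f.png

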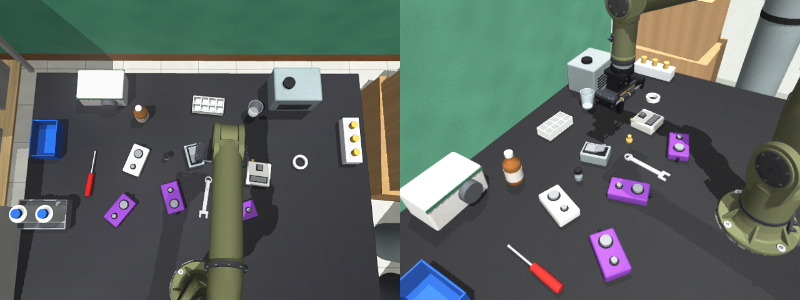

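Everything is in place: the handset has not moved, its big button is back up, the bar key is down, the rocker is over and the bystanders are untouched. I hand the job in.

```bash
python3 -c "
from h import *
print(env.sign_off())"
```

```text
the job is handed in; nothing more can be done
None
```

I pressed all three controls in the order asked with the fingers closed, and handed the job in at about 11.8 s, well inside the 48 s limit.

| Control | How the press ended | Check afterwards |
|---|---|---|
| Rocker, raised far end | Stopped at z = 48.3 mm; push rose to 14 N with no more travel | Seen tipped over; the pushed half measured nearly level |
| Long bar key | Stopped at z = 40.1 mm under 17.5 N | Measured 3.8 mm above the case (4 mm is fully down) |
| Big button on the white handset | Stopped at z = 36.5 mm under about 8 N | Back up at 42 mm |

- **Other controls:** the short key measured 47 mm and the small button 43 mm, both up.
- **Bench:** the handset's angle is unchanged to 0.3°, and nothing else looked moved in the last pictures.

**Checks that disagreed:**
- **Rocker slope:** two fits of the pushed half from noisy depth readings gave 0.08 and then 0.02 rad. I relied on the stop force and the second fit.
- **Handset outline:** the last one came out 6 mm too long, with its centre about 3 mm off. I put this down to stray depth pixels, since the angle and button heights match.
- **Sideways miss:** the first approach to the big button was 8 mm off. I corrected it above the button, before touching it.

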